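# Pack up the bur case

### The arm

A 7-joint arm with a two-finger parallel gripper is mounted at the origin on the work surface. World frame = base frame: x ahead of the robot, y to its left, z up, the work surface at z = 0. Lengths are in m, angles in rad, forces in N, time in s.
With the tool pointing down it reaches from about 0.35 to 0.775 m from the base axis. Payload 3.1 kg.
Tool frame: the origin (TCP) lies midway between the tips of the shut fingers; the grasp point (between the pads) lies 19 mm behind it; z points along the fingers, y is the direction in which the jaws open and shut (so a half turn about z gives the same grasp; the last joint's range is limited). The gripper opens to 85 mm and grips with 20 to 120 N. Pads are 22 mm wide; open, the fingers measure 114 mm over their backs; the gripper's body (76 mm by 85 mm) begins 54 mm behind the grasp point. The pads swing forward as they close: fully open they stand 13 mm farther back than shut.
Start: joints at [1.065, 0.311, 0.014, 1.512, -0.004, 1.319, -0.027], TCP at [0.246, -0.492, 0.231] pointing down, gripper open.
Joint ranges: [-2.7, 2.7], [-0.3, 1.91], [-1.27, 1.3], [0.12, 2.57], [-1.44, 4.58], [0.2, 2.03], [-3.05, 3.05]. Speed limits (rad/s): [2.79, 2.79, 3.14, 3.14, 3.14, 3.14, 3.14].

### API

Orientations are given as [roll, pitch, yaw] about the fixed x, y, z axes, in that order (R = Rz(yaw) Ry(pitch) Rx(roll)).
In Python, from workcell import manip gives the robot as it stands. Calls block until the motion is done:
- manip.movep(position, orientation): joint-space move of the TCP to a pose.
- manip.move_straight(position, rotation=None, feed=0.15, force_limit=None): straight line of the TCP; rotation=None keeps the orientation; feed is the mean speed in m/s. With force_limit (N) it stops when the force on the tool has changed by that much, and returns True; else False.
- manip.move_j(angles): joint-space move.
- manip.command_gripper(opening, f_grip=None): finger opening in m; f_grip is the grip in N (None keeps the last); returns when the fingers have stopped.
- manip.wait(seconds).
- manip.solve_ik(position, orientation): joint angles nearest the present ones, or None.
- manip.observe(): the state.
- manip.capture(name): name is "scene" or "top" or "wrist"; returns a dict with "pixels" (384x512x3 uint8, blue, green, red), "range_z" (384x512 float32, m along the optical axis (not along the pixel's ray), 0 where there is no reading), "vfov" (degrees; the focal length in pixels is half the picture's height over the tangent of half this angle, whatever the lens; pixels are square), "cx", "cy" (the principal point, pixels), "R" (3x3) and "t" (3): a world point X has camera coordinates R X + t. Camera axes: x right, y down, z forward; pixel columns grow to the right and rows downward; lengths in m; the calibration is good to about 2 mm. A picture is of the moment at which its call begins.
A pose or a line that the arm cannot do raises manip.Unreachable and nothing moves.
- manip.sign_off(): hands the job in, once; it reports no verdict.
Trained networks look in a picture, given as the dict that the camera call returned (one of the last four; its "shot" number tells which), for a name from the list of things; names that differ only in an ending like _2 or _b are one class to them, and where a whole thing is asked for, a point or a joint stands for the part that bears it (a point fixed in the world has none). Each returns a list of dicts, best first, with "conf" (0 to 1); they miss things now and then, are a little off and sometimes report something else, mostly with a low value. They report only what shows in the picture. A call takes as long as a camera call.
- manip.masks_of(picture, target): "pixels" (384x512 bool, what is visible of it) and "extent" ([centre column, centre row, width, height] in pixels, round what is visible of it).
- manip.spot_point(picture, target): "uv" ([column, row] in pixels: a listed point, or the origin of a listed thing).
The state is a dict: "time": time; "q": joint angles; "dq": joint speeds; "joint_torque": joint torques, N m; "tool_pos": TCP position; "eef_rot": TCP orientation; "ft_force": force on the tool from outside, world axes, zero at the start; "ft_torque": the same for the moment, N m; "opening": finger opening in m.
Only numpy, scipy, OpenCV 4.12 (cv2) and the standard library are available. Lean on these libraries where they do the work, as an engineer would, in place of code of your own. Each camera call takes 0.05 s, during which the arm holds its last target. There are 200 camera calls.

### The job

Pack up the wooden bur case on the bench: with the fingertips, push the upright bur rack down flat inside it, and only then swing the lid over from behind and press it fully shut, without slamming it. Only push, on the rack's plain face and the outside of the lid: do not pinch them or touch the burs or the lid's lining, do not lift or shift the case, and leave the tools and parts around and inside it alone.

Things in the scene. Friction and masses are not known exactly. Their poses are not given: they have to be found in the camera images.
- case: open wooden bur case, loose but heavy (about 2 kg), on the bench: 180 mm (its x) by 240 mm (its y) by 60 mm tall, walls 8 mm. Origin: middle of its underside; x points to its back, where the lid is hinged (roughly to the robot's left), z up. A tray behind a low divider, at its x from 39 to 82 mm, holds a drum and a ring.
- rack (a joint): angle (rad) of the bur rack, an aluminium flap in the case, 90 mm from hinge to free edge, 200 mm wide, plate 6 mm thick, burs on the face towards the lid. 0 = folded flat in the case, 13 mm below the rim; 1.57 = upright; starts at 1.4 to 1.7 (stop 1.75). Folds down towards the case's back (+x) to a stop at 0. Stiff hinge: stays where left, 1 to 2 N at the edge moves it.
- rack_hinge (a point): middle of the rack's hinge axis, which runs along the case's y at the case's x = -60 mm, z = 44 mm, at the plate's mid-thickness; its own x points to the rack's free edge, its y is the case's y
- rack_edge (a point): middle of the rack's free edge, at mid-thickness, 90 mm from the hinge axis
- lid (a joint): angle (rad) of the wooden lid, a plain panel 180 mm from hinge to free edge, 240 mm wide, 10 mm thick, hinged along the case's back top rim. 0 = shut flat on the rim; 1.57 = upright; starts leaning back at 1.8 to 2.1 (stop 2.15). Stiff hinge: stays where left, 1 to 3 N at the edge moves it; it stops at 0. An upright rack blocks it.
- lid_hinge (a point): middle of the lid's hinge axis, on the plane of its inner face, at the case's x = 90 mm, z = 60 mm; its own x points from the lid's free edge to the hinge, its z out of the lid's outer face (10 mm away)
- lid_edge (a point): middle of the lid's free edge, on its inner face, 180 mm from the hinge axis
- burs: the row of burs and clips fixed to the rack's face that looks to the lid (the underside once folded), 9 mm thick, from 12 to 82 mm from the hinge, 190 mm wide; not to be touched. Origin and axes as point rack_hinge
- lining: dark red lining on the lid's inner face, 130 by 190 mm, 2 mm thick, from 25 to 155 mm from the hinge; not to be touched. Origin and axes as point lid_hinge
- drum: brown polishing drum, 22 mm across, 28 mm tall, standing in the tray at the back inside the case; leave it alone. Origin: middle of its underside
- bobbin: brass ring, 28 mm across, 20 mm tall, standing in the tray at the back inside the case; leave it alone. Origin: middle of its underside
- jar: small amber jar, 44 mm across, 50 mm tall, standing in front of the case; leave it alone. Origin: middle of its underside
- graver: wooden-handled graver 180 mm long lying in front of the case, 26 mm tall; leave it alone. Origin: under its middle part, x along it
- graver2: thicker wooden-handled graver 180 mm long lying by itself on the right of the mat, 30 mm tall; leave it alone. Origin: under its middle part, x along it
- loupe: black eye loupe, 42 mm across, 30 mm tall, standing beside the case; leave it alone. Origin: middle of its underside
- pliers: blue-handled pliers 150 mm long lying flat behind the case, 12 mm tall; leave it alone. Origin: under its middle part, x along it
- hammer: bench hammer 200 mm long lying on the left of the mat; leave it alone. Origin: under its middle part, x along it

How it is judged:
On the way, in this order (a step that is already met when the one before it is completed fails the run):
1. the rack is folded flat (within 0.08 rad) while the lid still stands open (value of joint rack below 0.08 rad and value of joint lid above 1.5 rad), for 0.2 s.
2. the lid is shut (within 0.05 rad) over the folded rack (value of joint rack below 0.08 rad and value of joint lid below 0.05 rad), for 0.2 s.
At the end, for the whole second after the job is handed in: the rack lies flat (within 0.08 rad), the lid is shut over it (within 0.05 rad, 9 mm at its edge), and the case stands level and at rest within 30 mm of where it was (all of step 2 and velocity of joint lid between -0.05 and 0.05 rad/s and linear speed of case below 0.02 m/s and angle between case's own z axis and vertical below 0.05 rad and distance of case from where it was at the start of the episode below 0.03 m); the robot touches nothing.
It fails at once if the lid is swung over before the rack is folded down (value of joint lid below 1.5 rad and value of joint rack above 0.2 rad).
It fails at once if the lid is slammed (faster than 4 rad/s) (velocity of joint lid below -4 rad/s).
It fails at once if a finger touches the burs or the lid's lining (as when pinching the rack or the lid) (contact force between the fingers and burs above 1 N or contact force between the fingers and lining above 1 N).
It fails at once if the case is lifted, or pushed more than 30 mm (height (world z) of case above 0.015 m or distance of case from where it was at the start of the episode above 0.03 m).
It fails at once if the drum or the ring is lifted or leaves its tray, or a thing round the case is lifted or moved more than 30 mm (z of any of drum, bobbin in the frame of case above 0.025 m or x of any of drum, bobbin in the frame of case below 0.035 m or distance of any of jar, graver, graver2, loupe, pliers, hammer from where it was at the start of the episode above 0.03 m).
It also fails if it takes over 58 s, if anything falls off the work surface, if the arm or the gripper's body presses on something with over 40 N, if the wrist force passes 120 N, or if a joint passes its speed limit or range.

## Working session

There is one attempt and no reset: what is moved stays moved. The work goes in short steps, each a Python script; the robot and the scene stay as the last script left them, time stands still between calls to the robot, and variables do not carry over. Pictures are saved under pics/ and viewed, about 8 in all and at most 12, crops included, and the job is handed in when it is done.

```bash
mkdir -p pics; cat > h.py <<'E'
import numpy as np, cv2
from workcell import manip
def cam(p): return (p["pixels"].shape[0]/2)/np.tan(np.radians(p["vfov"])/2)
def world(p,u,v,z=None):
    f=cam(p); d=np.array([(u-p["cx"])/f,(v-p["cy"])/f,1.])
    if z is None: z=p["range_z"][int(round(v)),int(round(u))]
    return np.asarray(p["R"]).T@(d*z-np.asarray(p["t"]))
def cloud(p):
    f=cam(p); Z=p["range_z"]; v,u=np.indices(Z.shape)
    P=np.stack([(u-p["cx"])/f*Z,(v-p["cy"])/f*Z,Z],-1)
    return (P-np.asarray(p["t"]))@np.asarray(p["R"])
E
python3 - <<'E'
from h import *
ims=[]
for n in("scene","top"):
    p=manip.capture(n); ims.append(p["pixels"]); C=cloud(p)
    np.savez(n,**{k:p[k] for k in p})
    for t in["rack_hinge","rack_edge","lid_hinge","lid_edge","case"]:
        for r in manip.spot_point(p,t)[:1]:
            u,v=r["uv"]
            try:w=world(p,u,v)
            except Exception:w=None
            print(n,t,np.round(r["uv"]),round(r["conf"],2),np.round(w,3))
    for t in["jar","graver","graver2","loupe","pliers","hammer","rack","lid","drum"]:
        for r in manip.masks_of(p,t)[:1]:
            m=r["pixels"]&(p["range_z"]>0); q=C[m]
            print(n,t,round(r["conf"],2),np.round(np.percentile(q,[3,50,97],axis=0),3).tolist())
cv2.imwrite("pics/a.png",cv2.resize(np.hstack(ims),(800,300)) )
cv2.imwrite("pics/s.png",ims[0]);cv2.imwrite("pics/t.png",ims[1])
E
```

```text
scene rack_hinge [242. 175.] 0.8 [ 0.539 -0.085  0.123]
scene rack_edge [237. 159.] 0.94 [ 0.48  -0.091  0.128]
scene lid_hinge [283. 165.] 0.88 [0.475 0.061 0.057]
scene lid_edge [318. 135.] 0.94 [0.51  0.153 0.223]
scene case [260. 182.] 0.83 [ 0.492 -0.021  0.003]
scene jar 0.45 [[0.504, -0.208, 0.007], [0.529, -0.189, 0.044], [0.539, -0.171, 0.051]]
scene graver 0.81 [[0.457, -0.575, -0.003], [0.507, -0.551, 0.02], [0.569, -0.54, 0.028]]
scene graver2 0.81 [[0.457, -0.575, -0.003], [0.507, -0.551, 0.02], [0.569, -0.54, 0.028]]
scene loupe 0.48 [[0.657, -0.079, 0.021], [0.675, -0.065, 0.029], [0.689, -0.05, 0.033]]
scene pliers 0.44 [[0.508, 0.172, -0.003], [0.526, 0.233, 0.006], [0.567, 0.287, 0.011]]
scene hammer 0.86 [[0.398, 0.446, -0.001], [0.54, 0.482, 0.021], [0.583, 0.525, 0.027]]
scene rack 0.83 [[0.387, -0.101, 0.062], [0.489, -0.086, 0.118], [0.574, -0.068, 0.134]]
scene lid 0.76 [[0.388, 0.065, 0.061], [0.517, 0.112, 0.153], [0.618, 0.157, 0.22]]
scene drum 0.42 [[0.553, 0.021, 0.012], [0.565, 0.03, 0.03], [0.571, 0.041, 0.036]]
top rack_hinge [271. 222.] 0.72 [ 0.473 -0.084  0.105]
top rack_edge [277. 221.] 0.57 [ 0.477 -0.103  0.063]
top lid_hinge [218. 219.] 0.7 [0.489 0.072 0.068]
top lid_edge [183. 211.] 0.91 [0.502 0.149 0.22 ]
top jar 0.74 [[0.497, -0.202, 0.022], [0.514, -0.186, 0.05], [0.532, -0.169, 0.054]]
top graver 0.69 [[0.462, -0.557, 0.015], [0.5, -0.546, 0.024], [0.552, -0.537, 0.03]]
top graver2 0.69 [[0.462, -0.557, 0.015], [0.5, -0.546, 0.024], [0.552, -0.537, 0.03]]
top pliers 0.59 [[0.513, 0.209, 0.003], [0.523, 0.242, 0.01], [0.561, 0.283, 0.015]]
top hammer 0.67 [[0.652, -0.082, 0.001], [0.67, -0.062, 0.03], [0.686, -0.044, 0.035]]
top rack 0.87 [[0.382, -0.1, 0.01], [0.471, -0.083, 0.118], [0.564, -0.066, 0.136]]
top lid 0.75 [[0.385, 0.069, 0.065], [0.496, 0.117, 0.159], [0.61, 0.16, 0.222]]
top drum 0.38 [[0.548, 0.023, 0.018], [0.557, 0.033, 0.035], [0.568, 0.043, 0.04]]
```

View pics/s.png

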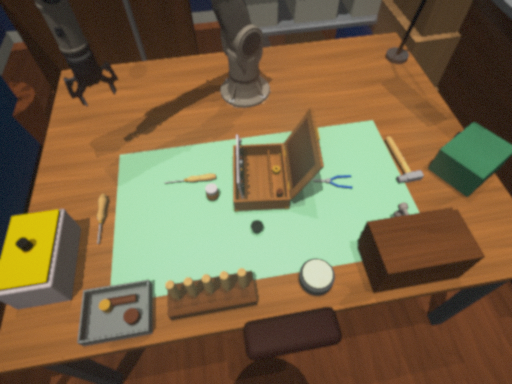

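View pics/t.png

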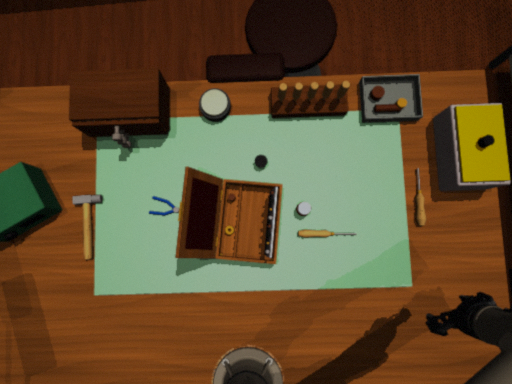

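The scene picture (camera facing the robot) shows the open case at about (265,175), with the rack upright at (240,165) and the lid leaning back at (305,145). The jar is at (212,190) and the graver at (195,180). In the top picture the case is at (230,220), the loupe at (261,161), the jar at (304,209), the graver at (325,234) and the pliers at (165,206). Next I'll fit the case pose.

```bash
python3 - <<'E'
from h import *
from scipy.optimize import least_squares
P=[];
for n in("scene","top"):
    d=dict(np.load(n+".npz")); C=cloud(d)[d["range_z"]>0]
    P.append(C[(C[:,0]>.3)&(C[:,0]<.7)&(abs(C[:,1])<.3)&(C[:,2]>.052)])
# rim, rack, lid classification by nearest model
def local(q,x,y,a):
    c,s=np.cos(a),np.sin(a); d=q[:,:2]-[x,y]
    return np.c_[d@[c,s],d@[-s,c],q[:,2]]
def sdbox(q,c,h):
    e=abs(q-c)-h; return np.linalg.norm(np.maximum(e,0),axis=1)+np.minimum(e.max(1),0)
def res(p,q):
    L=local(q,*p[:3])
    r=[]
    for X,Z,a,c,h in((-.06,.044,p[3],(.045,0,-.004),(.045,.1,.0075)),(.09,.06,np.pi-p[4],(.09,0,0),(.09,.12,.005))):
        u=np.c_[(L[:,0]-X)*np.cos(a)+L[:,2]*np.sin(a)-Z*np.sin(a),L[:,1],-(L[:,0]-X)*np.sin(a)+(L[:,2]-Z)*np.cos(a)]
        if X>0: c=(.09,0,-.005)
        else: c=(.0465,0,-.003); h=(.0435,.1,.006)
        r.append(sdbox(u,np.array(c),np.array(h)))
    for c,h in(((-.086,0,.03),(.004,.12,.03)),((.086,0,.03),(.004,.12,.03)),((0,.116,.03),(.09,.004,.03)),((0,-.116,.03),(.09,.004,.03))):
        r.append(sdbox(L,np.array(c),np.array(h)))
    r=np.array(r); i=abs(r).argmin(0); return r[i,np.arange(r.shape[1])]
for q in P+[np.vstack(P)]:
    q=q[(q[:,1]>-.14)]
    s=least_squares(res,[.49,-.022,1.5+.1,1.55,2.0],args=(q,),loss="soft_l1",f_scale=.003)
    print(len(q),np.round(s.x,4),np.median(abs(res(s.x,q))))
    s=least_squares(res,[.49,-.022,1.5-.1,1.55,2.0],args=(q,),loss="soft_l1",f_scale=.003)
    print(len(q),np.round(s.x,4),s.cost)
E
```

```text
3171 [ 0.4827 -0.0226  1.4498  1.6403  2.0293] 0.0010509291989692447
3171 [ 0.4827 -0.0226  1.4497  1.639   2.0294] 0.003939095554474824
4731 [ 0.4813 -0.0212  1.4486  1.7196  2.0245] 0.0012088853401218342
4731 [ 0.4811 -0.0213  1.4486  1.6308  2.0257] 0.007478925258962332
7902 [ 0.4826 -0.0218  1.4487  1.7164  2.0261] 0.0011649792960803235
7902 [ 0.4826 -0.0219  1.449   1.6343  2.0271] 0.011682618893919045
```

```bash
cat >> h.py <<'E'
CX,CY,YAW=.482,-.022,1.449; RACK,LID=1.64,2.026
HW=.011
def W(x,z,y=0.):
    c,s=np.cos(YAW),np.sin(YAW); return np.array([CX+c*x-s*y,CY+s*x+c*y,z])
def rack_tcp(th,r=.07,gap=0.):
    d=np.array([np.cos(th),np.sin(th)]); n=np.array([-np.sin(th),np.cos(th)])
    x,z=np.array([-.06,.044])+r*d+(.003+gap)*n
    return W(x-HW,z)
def lid_tcp(lid,r=.15,gap=0.):
    a=np.pi-lid; d=np.array([np.cos(a),np.sin(a)]); o=np.array([np.sin(a),-np.cos(a)]); H=np.array([.09,.06])
    if lid>np.pi/2:
        x,z=H+.18*d+.01*o; return W(x+HW+gap,z-(.18-r))
    x,z=H+r*d+(.01+gap)*o; return W(x+HW,z)
E
python3 - <<'E'
from h import *
s=manip.observe(); print(s["time"],np.round(s["eef_rot"],3),np.round(s["ft_force"],1))
for yaw in(YAW,YAW-np.pi):
    for f,a in[(rack_tcp,t) for t in(1.64,.8,0)]+[(lid_tcp,t) for t in(2.03,1.5,.7,0)]:
        q=manip.solve_ik(f(a),[np.pi,0,yaw]); print(round(yaw,2),f.__name__,a,np.round(f(a),3),None if q is None else np.round(q,2))
E
```

```text
1.5 [3.142 0.    0.464] [-0.3  0.2  0.1]
1.45 rack_tcp 1.64 [ 0.472 -0.1    0.114] [ 0.57  0.32 -0.49  1.85  0.17  1.02 -0.11]
1.45 rack_tcp 0.8 [ 0.479 -0.046  0.096] [ 0.5   0.35 -0.54  1.87  0.21  0.98 -0.26]
1.45 rack_tcp 0 [ 0.482 -0.023  0.047] [ 0.44  0.43 -0.54  1.92  0.28  0.87 -0.36]
1.45 lid_tcp 2.03 [0.505 0.166 0.187] [ 0.29  0.43 -0.87  1.61  0.34  1.26 -0.76]
1.45 lid_tcp 1.5 [0.494 0.078 0.21 ] [ 0.39  0.3  -0.73  1.66  0.21  1.26 -0.5 ]
1.45 lid_tcp 0.7 [ 0.481 -0.029  0.164] [ 0.5   0.27 -0.58  1.78  0.16  1.14 -0.25]
1.45 lid_tcp 0 [ 0.476 -0.071  0.07 ] [ 0.52  0.38 -0.51  1.9   0.23  0.92 -0.22]
-1.69 rack_tcp 1.64 [ 0.472 -0.1    0.114] [-0.68  0.47  1.13  1.89 -0.48  1.09 -2.62]
-1.69 rack_tcp 0.8 [ 0.479 -0.046  0.096] [ 0.87  0.52 -1.07  1.86  0.52  1.08  2.61]
-1.69 rack_tcp 0 [ 0.482 -0.023  0.047] [ 0.81  0.62 -1.08  1.9   0.65  1.01  2.46]
-1.69 lid_tcp 2.03 [0.505 0.166 0.187] [ 0.4   0.51 -1.08  1.61  0.46  1.3   2.28]
-1.69 lid_tcp 1.5 [0.494 0.078 0.21 ] [ 0.62  0.4  -1.07  1.65  0.37  1.31  2.5 ]
-1.69 lid_tcp 0.7 [ 0.481 -0.029  0.164] [ 0.86  0.41 -1.07  1.77  0.39  1.19  2.69]
-1.69 lid_tcp 0 [ 0.476 -0.071  0.07 ] [-0.72  0.56  1.13  1.94 -0.6   1.03 -2.59]
```

```bash
python3 - <<'E'
from h import *
O=[np.pi,0,YAW]
manip.command_gripper(0.0,20)
a=rack_tcp(RACK,gap=.04)
manip.movep(a+[0,0,.1],O); manip.move_straight(a,feed=.15)
f0=np.array(manip.observe()["ft_force"])
for th in list(np.linspace(1.64,.1,12)):
    hit=manip.move_straight(rack_tcp(th,gap=-.002),feed=.1,force_limit=25)
    s=manip.observe(); print(round(th,2),hit,np.round(np.array(s["ft_force"])-f0,1),round(s["time"],1))
    if hit: break
else:
    hit=manip.move_straight(rack_tcp(0,gap=-.006),feed=.03,force_limit=15)
    s=manip.observe(); print(hit,np.round(s["tool_pos"],4),rack_tcp(0),np.round(np.array(s["ft_force"])-f0,1))
    manip.wait(.3)
    p=s["tool_pos"]; manip.move_straight([p[0],p[1],.30],feed=.2)
p=manip.capture("top"); np.savez("top2",**p)
C=cloud(p); 
cv2.imwrite("pics/t2.png",cv2.resize(p["pixels"][140:300,120:360],(720,480)))
E
```

```text
1.64 False [ 0.5 -0.1 -0.6] 5.2
1.5 False [ 0.8 -0.6 -0.2] 5.4
1.36 False [ 1.6  0.2 -1.1] 5.7
1.22 False [0.6 0.4 0.1] 5.9
1.08 False [ 0.3  0.5 -0.3] 6.2
0.94 False [ 1.2  0.7 -0.5] 6.4
0.8 False [ 0.6  0.7 -0.3] 6.7
0.66 False [1.4 0.2 0. ] 6.9
0.52 False [ 0.6 -0.1 -0.8] 7.2
0.38 False [ 0.7 -0.  -0.7] 7.4
0.24 False [1.2 1.  0. ] 7.7
0.1 False [ 0.3  0.8 -0.6] 7.9
True [ 0.4826 -0.0232  0.047 ] [ 0.4818785  -0.02299259  0.047     ] [-0.2  0.5  6.9]
```

View pics/t2.png

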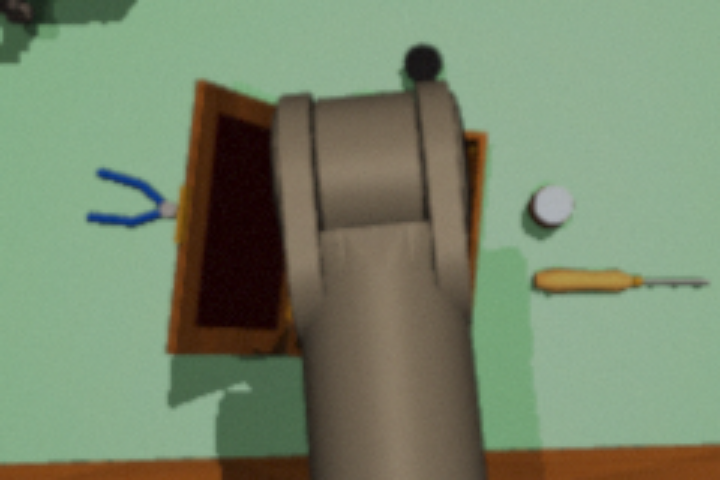

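The arm hides most of the case in the top view. The lid is still open, with its edge at about (185,215). The tip met a hard stop at z=0.047, which is where the flat rack should be. I'll check that with depth from the scene and wrist cameras.

```bash
python3 - <<'E'
from h import *
ims=[]
c,s=np.cos(YAW),np.sin(YAW)
for n in("scene","wrist"):
    p=manip.capture(n); ims.append(p["pixels"]); C=cloud(p)[p["range_z"]>0]
    d=C[:,:2]-[CX,CY]; L=np.c_[d@[c,s],d@[-s,c],C[:,2]]
    for x0 in(-.055,-.03,-.005,.015):
        m=(abs(L[:,0]-x0)<.01)&(abs(L[:,1])<.095)&(L[:,2]<.16); print(n,x0,m.sum(),np.round(np.percentile(L[m,2],[10,50,90]),4) if m.sum() else "")
    m=(L[:,0]>.1)&(abs(L[:,1])<.115)&(L[:,2]>.08)&(L[:,2]<.25)&(L[:,0]<.2)
    if m.sum()>50:
        print("lid angle",np.round(np.pi-np.median(np.arctan2(L[m,2]-.06,L[m,0]-.09)),3),L[m,2].max())
cv2.imwrite("pics/b.png",cv2.resize(np.hstack([cv2.resize(ims[0][80:240,160:400],(576,384)),ims[1]]),(800,282)))
E
```

```text
scene -0.055 237 [0.0063 0.0445 0.0478]
scene -0.03 268 [0.043  0.0456 0.0484]
scene -0.005 266 [0.0433 0.0458 0.048 ]
scene 0.015 261 [0.0435 0.0458 0.0483]
lid angle 2.025 0.22884065612064639
wrist -0.055 1246 [0.0455 0.0465 0.0475]
wrist -0.03 2361 [0.0455 0.0465 0.0475]
wrist -0.005 2442 [0.0455 0.0465 0.0475]
wrist 0.015 2566 [0.0454 0.0465 0.0475]
lid angle 2.04 0.16865111624778648
```

View pics/b.png

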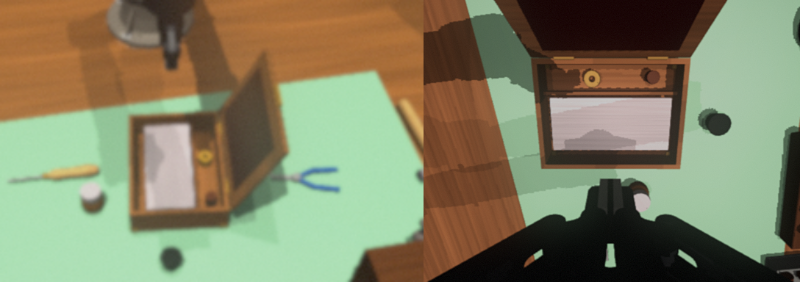

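The rack is flat: the plate reads about 46.5 mm all over and shows fully grey in both views, at (165,165) in the scene half and (610,125) in the wrist half. The lid is at about 2.03 rad. Now the lid.

```bash
python3 - <<'E'
from h import *
a=lid_tcp(LID,gap=.04)
f0=np.array(manip.observe()["ft_force"])
print(manip.move_straight([a[0],a[1],.30],feed=.2,force_limit=20), manip.move_straight(a,feed=.12,force_limit=15))
for l in np.linspace(2.0,.08,16):
    hit=manip.move_straight(lid_tcp(l,gap=-.002),feed=.1,force_limit=25)
    s=manip.observe(); print(round(l,2),hit,np.round(np.array(s["ft_force"])-f0,1),round(s["time"],1))
    if hit: break
else:
    hit=manip.move_straight(lid_tcp(0,gap=-.006),feed=.03,force_limit=15)
    s=manip.observe(); print(hit,np.round(s["tool_pos"],4),lid_tcp(0),np.round(np.array(s["ft_force"])-f0,1))
    manip.wait(.4)
    p=s["tool_pos"]; manip.move_straight([p[0],p[1],.30],feed=.2)
ims=[]
c,s=np.cos(YAW),np.sin(YAW)
for n in("scene","wrist"):
    p=manip.capture(n); ims.append(p["pixels"]); C=cloud(p)[p["range_z"]>0]
    d=C[:,:2]-[CX,CY]; L=np.c_[d@[c,s],d@[-s,c],C[:,2]]
    for x0 in(-.075,-.03,.03,.075):
        m=(abs(L[:,0]-x0)<.01)&(abs(L[:,1])<.11)&(L[:,2]<.16); print(n,x0,m.sum(),np.round(np.percentile(L[m,2],[10,50,90]),4) if m.sum() else "")
    m=abs(C[:,2]-.07)<.006; m&=(abs(L[:,0])<.15)&(abs(L[:,1])<.18)
    print("top-face ctr",np.round((L[m].max(0)+L[m].min(0))/2,4),np.round(np.percentile(L[m],[.5,99.5],axis=0),3).tolist())
cv2.imwrite("pics/c.png",cv2.resize(np.hstack([cv2.resize(ims[0][80:240,160:400],(576,384)),ims[1]]),(800,282)))
print(manip.observe()["time"])
E
```

```text
False False
2.0 False [-0.7 -0.6 -0.4] 13.1
1.87 False [ 0.1 -0.2  0.3] 13.5
1.74 False [ 0.2 -0.1  0.4] 13.9
1.62 False [ 0.3 -0.2  0.1] 14.3
1.49 False [-0.2 -1.   0.4] 14.6
1.36 False [ 0.3  0.1 -0.8] 15.0
1.23 False [0.  0.4 0.5] 15.3
1.1 False [-0.2  0.9  0.1] 15.6
0.98 False [-0.1 -0.2 -0.2] 16.0
0.85 False [ 0.7 -0.5 -0.5] 16.3
0.72 False [-0.1 -0.1  0. ] 16.7
0.59 False [ 0.5 -0.3  0.5] 17.0
0.46 False [ 0.4 -0.2  0.1] 17.4
0.34 False [-0.8  0.5  0.3] 17.7
0.21 False [0.6 0.5 0.4] 18.0
0.08 False [-0. -0.  0.] 18.4
True [ 0.4771 -0.0703  0.0705] [ 0.47604672 -0.07063701  0.07      ] [-2.3  0.5  7.8]
scene -0.075 307 [0.0672 0.0692 0.0716]
scene -0.03 312 [0.0669 0.069  0.0714]
scene 0.03 320 [0.0666 0.0692 0.0713]
scene 0.075 312 [0.0667 0.0689 0.0714]
top-face ctr [-0.0024 -0.0013  0.0696] [[-0.093, -0.122, 0.064], [0.089, 0.117, 0.074]]
wrist -0.075 3054 [0.069  0.07   0.0709]
wrist -0.03 3273 [0.069 0.07  0.071]
wrist 0.03 3823 [0.069 0.07  0.071]
wrist 0.075 4365 [0.069 0.07  0.071]
top-face ctr [0.001  0.0007 0.0686] [[-0.09, -0.117, 0.067], [0.093, 0.119, 0.072]]
20.6
```

View pics/c.png

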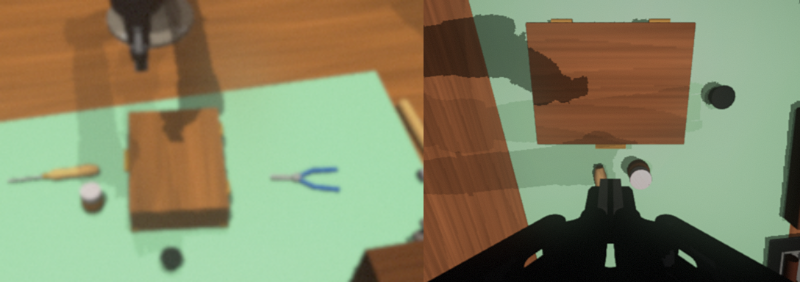

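The lid is shut and flat: its top reads 70 mm all over, at (180,165) in the scene half and (610,85) in the wrist half. The case hasn't moved, the surrounding items look undisturbed, and the arm is clear. Handing in.

```bash
python3 -c "
from workcell import manip
manip.wait(.3); manip.sign_off()"
```

```text
the job is handed in; nothing more can be done
```

The bur case is packed and the job is handed in, about 21 s into the 58 s allowed; the hand-in gave no verdict. With the fingers closed, I pushed the rack down flat by its plain face. Then I swung the lid over from behind and pressed it shut gently, at roughly 1 rad/s or less.

**Rack:** before I moved the lid, the plate read about 46.5 mm high everywhere, against 47 mm when flat. The fingertips met a hard stop there, and the lid was still open at about 2.03 rad.

**Lid:** its top reads 70 mm from front to back, so it is fully shut.

**Case and surroundings:** the case is within about 3 mm of where it started. In the pictures the jar, graver, loupe and pliers look undisturbed, and the arm was clear of everything. I didn't measure those items again. The drum and ring were in their tray in the last view before the lid closed.

**Disagreements:** no check failed. The network mistook other objects for the graver and, in one view, the hammer. It also missed the loupe in the top view. None of this affected the work, because I took the case pose from depth data.

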